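# Click a driver-bit cassette into its bench dock

### The job

Pick up the black driver-bit cassette, set it on the apron of the bench dock with its rounded nose towards the channel and its notch on the side of the sprung ball, and push it into the channel past the ball until the ball clicks into the notch and the cassette stays held by itself. The back stop is adjustable and may be set anywhere along the channel, so go by feel: push slowly, never press on the rubber stop harder than a light thumb would (about 12 newtons), and let go. Leave the other things on the bench where they are.

Things in the scene. Friction and masses are not known exactly. Their poses are not given: they have to be found in the camera images.
- cassette: Black plastic driver-bit cassette, a bar 100 x 36 x 36 mm, about 0.16 kg, lying level on the bench. Origin: centre of its underside; x along its length to the nose, y across, z up. One full-height scalloped notch in its -y side, middle at x = +10. On top six steel bits 12 mm high (x = -20 to +38) and, 17 mm from the tail, a crosswise thumb tab of equal height. Grip it across its 36 mm width near the middle.
- cassette_nose (a point): Underside of the cassette at the middle of its nose, 50 mm ahead of its centre and 40 mm ahead of the notch's middle. The nose's upright corners are rounded: 10 mm radius on the -y (notch) side, 6 mm on the +y side.
- cassette_tail (a point): Middle of the cassette's flat, square tail face, 50 mm behind its centre, 18 mm above its underside: push here or lower, level; bearing down on the tail adds drag.
- dock: Dock fixed to the bench. Origin: middle of the channel's mouth, at bench height; x into the channel (push direction), y left, z up. Base plate 6 mm thick, 68 mm wide, reaching 90 mm before the mouth as an apron. Open-topped channel 37.5 mm wide, 80 mm long, walls 10 mm thick, top at z = 38; flared guides open the mouth to 58 mm at x = -19. Sprung ball at the -y wall.
- dock_mouth (a point): Middle of the mouth on the channel floor (6 mm above the bench), axes as the dock. A carriage clamped anywhere along x carries the ball and the rubber back stop, so how deep the nose goes is not given: home is anywhere more than 46 mm past this point, with at least 19 mm of the tail still out. Plate and channel are slick (friction 0.2).
- ball (a joint): How far the sprung ball (16 mm across, 4 mm out of the wall, 22 mm above the bench) is pressed back, m: 0 fully out (free or in the notch), 0.0015 to 0.004 riding on the cassette's side. It meets the nose 7 to 43 mm past the mouth. Passing it takes about 6 to 10 N, then a drag, a drop at the click, then the stop's rise.
- pad (a joint): How far the rubber back stop is squashed into its carriage, in m: 0 untouched, 1 mm per 8 N of push. The nose meets it about 0.5 mm behind home, after the click.
- bolt_0: Bystander: steel hex bolt standing on its head, 19 x 22 x 38 mm, near the cassette. Origin: centre of its underside.
- nut_0: Bystander: steel hex nut, 22 x 26 x 12 mm, near the cassette. Origin: centre of its underside.
- gas_nozzle: Bystander: brass tube standing upright, 25 mm across, 56 mm high, beside the dock. Origin: centre of its underside.
- spacer: Bystander: light metal ring lying flat, 42 mm across, 16 mm high, beside the dock. Origin: centre of its underside.

How it is judged:
On the way, in this order (a step that is already met when the one before it is completed fails the run):
1. the cassette stands on the dock's apron in line with the channel, nose towards it (x of cassette_nose in the frame of dock above -0.03 m and y of cassette_nose in the frame of dock between -0.012 and 0.012 m and z of cassette_nose in the frame of dock between 0.002 and 0.01 m and angle between the x axis of cassette and the x axis of dock, either way round below 0.25 rad and x of cassette_tail in the frame of dock below -0.04 m), for 0.1 s.
2. the ball is pressed back by the cassette in the channel (x of cassette_nose in the frame of dock above 0.005 m and value of joint ball above 0.0012 m), for 0.05 s.
At the end, for the whole second after the job is handed in: The cassette lies level in the channel, nose first (nose more than 45 mm past the mouth, within 3 mm of the channel's middle and of the floor, within 0.06 rad), and the ball has sprung out again into the notch (less than 1 mm pressed back); the cassette is released and at rest (x of cassette_nose in the frame of dock between 0.0455 and 0.086 m and y of cassette_nose in the frame of dock between -0.003 and 0.003 m and z of cassette_nose in the frame of dock between 0.003 and 0.009 m and x of cassette_tail in the frame of dock below 0 m and angle between the x axis of cassette and the x axis of dock, either way round below 0.06 rad and angle between cassette's own z axis and vertical below 0.06 rad and value of joint ball below 0.001 m and linear speed of cassette below 0.01 m/s); the robot touches nothing.
It fails at once if the rubber back stop was pressed with more than 16 N (squashed more than 2 mm) (value of joint pad above 0.002 m).
It fails at once if the bolt moved by more than 25 mm (distance of bolt_0 from where it was at the start of the episode above 0.025 m).
It fails at once if the nut moved by more than 25 mm (distance of nut_0 from where it was at the start of the episode above 0.025 m).
It fails at once if the gas nozzle moved by more than 25 mm (distance of gas_nozzle from where it was at the start of the episode above 0.025 m).
It fails at once if the spacer moved by more than 25 mm (distance of spacer from where it was at the start of the episode above 0.025 m).
It also fails if it takes over 64 s, if anything falls off the work surface, if the arm or the gripper's body presses on something with over 40 N, if the wrist force passes 120 N, or if a joint passes its speed limit or range.

### The arm

A 6-joint arm with a two-finger parallel gripper is mounted at the origin on the work surface; the furniture and walls round the work are solid. World frame = base frame: x ahead of the robot, y to its left, z up, the work surface at z = 0. Lengths are in m, angles in rad, forces in N, time in s.
With the tool pointing down it reaches from about 0.375 to 0.9 m from the base axis. Payload 3.1 kg.
Tool frame: the origin (TCP) lies midway between the tips of the shut fingers; the grasp point (between the pads) lies 19 mm behind it; z points along the fingers, y is the line along which they close (so a half turn about z gives the same grasp; the last joint's range is limited). The gripper opens to 85 mm and grips with 20 to 120 N. Pads are 22 mm wide; open, the fingers measure 114 mm over their backs; the gripper's body (76 mm by 85 mm) begins 54 mm behind the grasp point. The pads swing forward as they close: fully open they stand 13 mm farther back than shut.
Start: joints at [-1.317, 0.527, 1.433, -0, 1.181, -0.178], TCP at [0.262, -0.568, 0.207] pointing down, gripper open.
Joint ranges: [-3.08, 3.08], [-0.75, 2.2], [0.22, 2.44], [-1.43, 4.57], [0, 2.65], [-2.85, 2.85]. Speed limits (rad/s): [2.79, 2.79, 3.14, 3.14, 3.14, 3.14].

### API

Orientations are given as a unit quaternion [x, y, z, w].
In Python, from station import manip gives the robot as it stands.
- The arm moves only by the tool step_arm, never from a script. Its argument "targets" is text: rows parted by semicolons, each of 4 numbers parted by spaces: the shift along the tool's x, y, z in mm, then the turn about the tool's z in degrees. A call has 1 to 12 rows; each row is the pose to reach, as a shift and turn from the pose commanded when the call began, along the tool's axes at that moment; what a row does not reach only later rows make up. A row lasts 1/10 s, in which the tool goes at most 50 mm and 8.59 degrees, less where a joint would pass 70% of its speed; a pose out of reach is approached as far as the arm can. A call with a gripper value outside its range is refused whole. "gripper" is the closure, from 0 (fully open) to 1 (shut), set as the call begins (left out, the last holds). The fingers move at their own pace and stop on an object; "squeeze" is the grip in N (left out, the last holds). Time passes only in rows, so rows that repeat a pose let the fingers close. It gives the time, the measured TCP pose, the force, the opening and the grip force at its end, in the units of the state.
- manip.sense(): the state, without advancing time (a new reading comes with each control period).
- manip.snapshot(name): name is "scene" or "top"; returns the picture (384x512x3 uint8, red, green, blue); there is no depth.
- manip.get_calibration(name): a dict with "fov_y" (degrees; the focal length in pixels is half the picture's height over the tangent of half this angle, whatever the lens; pixels are square), "cx", "cy" (the principal point, pixels), "extrinsics" (4x4, takes a point from camera to world coordinates). Camera axes: x right, y down, z forward; pixel columns grow to the right and rows downward; lengths in m; the calibration is good to about 2 mm. A picture is of the moment at which its call begins. get_calibration takes no time and is no camera call.
- manip.sign_off(): hands the job in; it is judged then, once.
Trained networks look in the newest picture that a camera, given by its name, has taken for a name from the list of things; names that differ only in an ending like _2 or _b are one class to them, and where a whole thing is asked for, a point or a joint stands for the part that bears it (a point fixed in the world has none). Each returns a list of dicts, best first, with "p" (0 to 1); they miss things now and then, are a little off and sometimes report something else, mostly with a low value. They report only what shows in the picture. A call takes as long as a camera call.
- manip.recognise(camera, query): "position" ([column, row] in pixels, amid what is visible of it).
- manip.masks_of(camera, query): "pixels" (384x512 bool, what is visible of it) and "position" ([column, row] in pixels, amid what is visible of it).
- manip.mark_of(camera, query): "position" ([column, row] in pixels: a listed point, or the origin of a listed thing).
The state is a dict: "t": time; "q": joint angles; "qd": joint speeds; "tau": joint torques, N m; "tcp_pos": TCP position; "tool_rot": TCP orientation; "force": force on the tool from outside, world axes, zero at the start; "ft_torque": the same for the moment, N m; "finger_gap": opening from 0.0 (shut) to 1.0 (fully open); "gripper_force": force on a finger pad.
Only numpy, scipy, OpenCV 4.12 (cv2) and the standard library are available. Lean on these libraries where they do the work, as an engineer would, in place of code of your own. Each camera call takes 0.05 s, during which the arm holds its last target. There are 200 camera calls.

## Working session

There is one attempt and no reset: what is moved stays moved. The work goes in short steps, Python scripts to look and compute and a tool call to move; the robot and the scene stay as the last step left them, time stands still between calls to the robot, and variables do not carry over. Pictures are saved under pics/ and viewed, at most 10 in all, crops included, and the job is handed in when it is done.

Besides the shell and the picture viewer there is one more tool, called in YAML: its name, and indented under it one key for each argument. step_arm: Moves the arm, as the interface text tells. Its arguments: {"type":"object","properties":{"targets":{"type":"string"},"gripper":{"type":"number"},"squeeze":{"type":"number"}},"required":["targets"]}

```bash
mkdir -p pics; cat > h.py <<'E'
import numpy as np, cv2
from station import manip
from scipy.spatial.transform import Rotation as R
def snap(cam,name):
    im=manip.snapshot(cam); cv2.imwrite(f'pics/{name}.png',im[...,::-1]); return im
def ray(cam,px):
    c=manip.get_calibration(cam); f=192/np.tan(np.radians(c['fov_y'])/2)
    E=np.array(c['extrinsics']); d=E[:3,:3]@np.array([(px[0]-c['cx'])/f,(px[1]-c['cy'])/f,1]); return E[:3,3],d
def atz(cam,px,z):
    o,d=ray(cam,px); return o+d*(z-o[2])/d[2]
def proj(cam,p):
    c=manip.get_calibration(cam); f=192/np.tan(np.radians(c['fov_y'])/2)
    E=np.array(c['extrinsics']); q=E[:3,:3].T@(np.array(p)-E[:3,3]); return np.array([c['cx']+f*q[0]/q[2],c['cy']+f*q[1]/q[2]])
Z=dict(cassette=0,cassette_nose=0,cassette_tail=.018,dock=0,dock_mouth=.006,bolt_0=0,nut_0=0,gas_nozzle=0,spacer=0,ball=.022)
E
python3 - <<'E'
from h import *
for c in ('top','scene'):
    snap(c,c+'0'); k=manip.get_calibration(c); print(c,k['fov_y'],np.round(k['extrinsics'],3).tolist())
    for n,z in Z.items():
        for r in manip.mark_of(c,n)[:2]: print(c,n,round(r['p'],2),np.round(r['position'],1),np.round(atz(c,r['position'],z),4))
s=manip.sense();print(s['t'],s['tcp_pos'],s['tool_rot'],s['force'])
E
```

```text
top 57.93452153637034 [[-0.012, -0.996, 0.089, 0.409], [-0.999, 0.015, 0.03, 0.101], [-0.031, -0.089, -0.996, 1.033], [0.0, 0.0, 0.0, 1.0]]
top cassette 0.81 [367.1 197.6] [ 0.4589 -0.1887  0.    ]
top cassette_nose 0.68 [363.7 179.4] [ 0.513  -0.1809  0.    ]
top cassette_tail 0.64 [374.3 215.3] [ 0.4066 -0.2022  0.018 ]
top dock 0.94 [194.6 205.6] [0.4422 0.3235 0.    ]
top dock_mouth 0.67 [197.6 203.6] [0.4478 0.3133 0.006 ]
top dock_mouth 0.4 [360.8 176.2] [ 0.522  -0.1711  0.006 ]
top bolt_0 0.51 [337.5 189.7] [ 0.4835 -0.1027  0.    ]
top nut_0 0.45 [346.2 210.9] [ 0.4205 -0.1261  0.    ]
top gas_nozzle 0.47 [177.5 196.1] [0.4714 0.3753 0.    ]
top spacer 0.42 [228.9 208.4] [0.4324 0.2207 0.    ]Traceback (most recent call last):
  File "<stdin>", line 5, in <module>
ValueError: it knows: bolt, cassette, cassette_nose, cassette_tail, dock, dock_mouth, gas_nozzle, nut, spacer
```

```bash
sed -i 's/,ball=.022//' h.py
python3 - <<'E'
from h import *
for c in ('scene',):
    snap(c,c+'1'); k=manip.get_calibration(c); print(c,k['fov_y'],np.round(k['extrinsics'],3).tolist())
    for n,z in Z.items():
        for r in manip.mark_of(c,n)[:2]: print(c,n,round(r['p'],2),np.round(r['position'],1),np.round(atz(c,r['position'],z),4))
s=manip.sense();print(s['t'],s['tcp_pos'],s['tool_rot'],s['force'])
im=cv2.imread('pics/top0.png'); a=cv2.resize(im[150:250,140:260],None,fx=6,fy=6,interpolation=2)
b=cv2.resize(im[150:250,300:433],None,fx=6,fy=6,interpolation=2)
cv2.imwrite('pics/ca.png',a);cv2.imwrite('pics/cb.png',b[:600,:798])
E
```

```text
scene 56.83456161490113 [[-0.594, -0.491, 0.638, -0.099], [-0.805, 0.377, -0.459, 0.544], [-0.015, -0.786, -0.618, 0.608], [0.0, 0.0, 0.0, 1.0]]
scene cassette 0.5 [234.3 232.8] [0.4298 0.2243 0.    ]
scene cassette_nose 0.6 [327.  162.3] [ 0.5117 -0.1759  0.    ]
scene dock 0.72 [200.2 245.2] [0.4441 0.3107 0.    ]
scene dock 0.66 [234.8 233.2] [0.4279 0.2241 0.    ]
scene dock_mouth 0.57 [200.  243.9] [0.4427 0.3113 0.006 ]
scene gas_nozzle 0.68 [164.8 251.2] [0.4771 0.3851 0.    ]
scene spacer 0.54 [234. 233.] [0.4297 0.2252 0.    ]
1.0 [ 0.26160184 -0.56758108  0.20673201] [ 9.76778741e-01  2.14250533e-01  1.37208302e-06 -5.98117958e-06] [-0.45546093 -0.47213842  0.71341201]
```

View pics/top0.png

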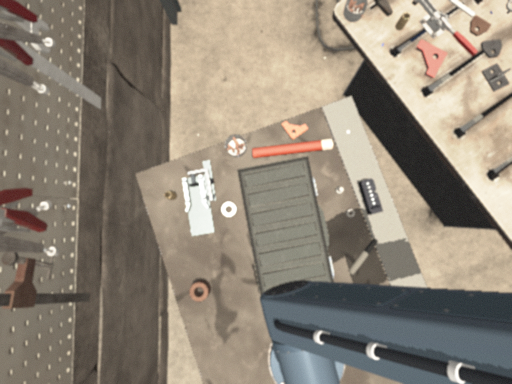

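View pics/scene1.png

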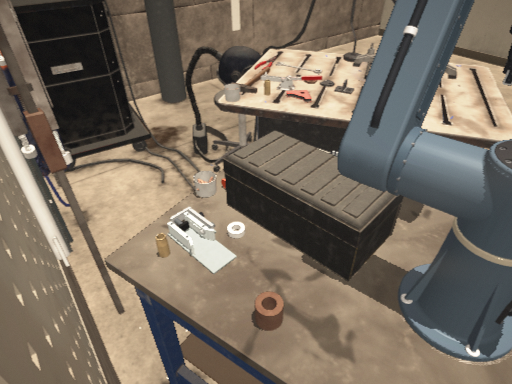

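View pics/ca.png

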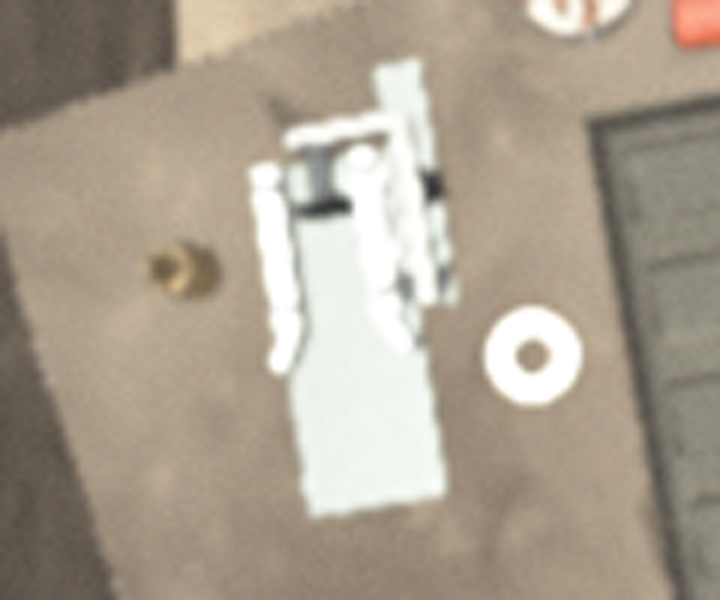

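View pics/cb.png

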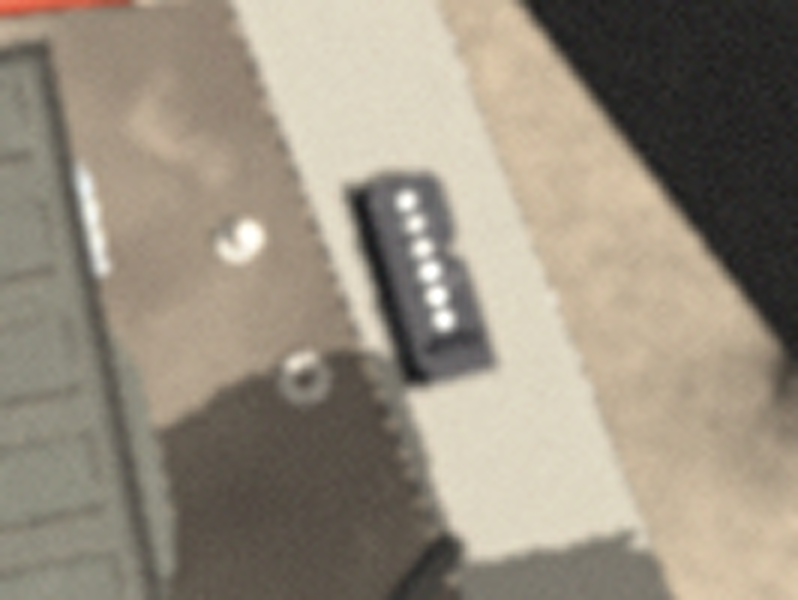

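The top view shows the cassette at about (371,196), nose up and notch on the right (-y). The dock is at (199,200), mouth facing down with the ball carriage on its right wall, so no flip is needed. A tool box stands between them. Next I'll measure precisely.

```bash
python3 - <<'E'
from h import *
# bits (z=.048)
g=cv2.imread('pics/top0.png',0).astype(float)
def cen(x,y,r=2):
    w=g[y-r:y+r+1,x-r:x+r+1]; w=np.clip(w-w.min()-.4*np.ptp(w),0,None); yy,xx=np.mgrid[y-r:y+r+1,x-r:x+r+1]; return (w*xx).sum()/w.sum(),(w*yy).sum()/w.sum()
P=[atz('top',((u+.5)/6-.5+300,(v+.5)/6-.5+150),.048)[:2] for u,v in [(405,200),(415,223),(423,247),(430,271),(436,296),(443,320)]]
P=np.array(P); t=np.linspace(38,-20,6)/1e3; A=np.c_[t,np.ones(6)]; s=np.linalg.lstsq(A,P,rcond=None)[0]
print('bits dir',s[0],np.linalg.norm(s[0]),'yaw',np.degrees(np.arctan2(s[0][1],s[0][0])),'centre',s[1])
m=manip.masks_of('top','cassette')[0]; print(m['p'],m['pixels'].sum(),m['position'])
c=cv2.findContours(m['pixels'].astype('u1'),0,1)[0]; c=max(c,key=len)
w=np.array([atz('top',q[0],.036)[:2] for q in c],np.float32)*1000; print('mask rect',cv2.minAreaRect(w))
# dock
f=lambda u,v,z:atz('top',((u+.5)/6-.5+140,(v+.5)/6-.5+150),z)[:2]
a,b=f(310,516,.006),f(446,493,.006); print('apron end',a,b,np.linalg.norm(a-b))
e1,e2=f(293,385,.006),f(428,360,.006); print('apron up',e1,e2)
print('wall tops +y', f(265,170,.038),f(285,330,.038),' -y ',f(360,160,.038),f(385,310,.038))
print('flare ends',f(282,368,.038),f(402,345,.038))
# box corner height
o1,d1=ray('scene',(226,155))
for z in (.1,.14,.18,.22): print(z,atz('scene',(226,155),z)[:2],atz('top',(239,170),z)[:2])
print('box base far', atz('scene',(229,195),0)[:2], 'near base',atz('scene',(350,278),0)[:2],'box right edge top view at .15',atz('top',(308,157),.15)[:2],atz('top',(332,285),.15)[:2],atz('top',(262,295),.15)[:2])
E
```

```text
bits dir [0.98060522 0.25783875] 1.013936599228946 yaw 14.731799806394251 centre [ 0.46107864 -0.18746852]
0.68 542 [371.8, 198.1]
mask rect ((462.8707580566406, -186.36053466796875), (98.7296142578125, 46.162147521972656), 15.013252258300781)
apron end [0.3536871  0.33185784] [0.36416975 0.26463123] 0.06803898190070877
apron up [0.41804136 0.34063349] [0.42951064 0.27350036]
wall tops +y [0.52169379 0.34738892] [0.44416659 0.33718538]  -y  [0.52582393 0.3011428 ] [0.45311285 0.28887406]
flare ends [0.42596532 0.33852818] [0.43621773 0.28065234]
0.1 [0.60108923 0.12988254] [0.53390869 0.18105803]
0.14 [0.5460032  0.16245671] [0.52855997 0.17763042]
0.18 [0.49091717 0.19503088] [0.52321125 0.17420281]
0.22 [0.43583115 0.22760505] [0.51786254 0.1707752 ]
box base far [0.56067702 0.15376814] near base [0.16958517 0.10499515] box right edge top view at .15 [ 0.55785625 -0.00069378] [ 0.23644244 -0.05180043] [0.21324094 0.12186366]
```

Both poses check out: the apron measures 68 mm, the flare 58 mm and the bit row 58 mm. Cassette: (0.461, -0.1875), yaw 14.8°. Dock mouth: (0.448, 0.312), yaw 8.7°.

```bash
cat >> h.py <<'E'
def sh(x,y,z,yaw):
    s=manip.sense(); M=R.from_quat(s['tool_rot']); d=M.inv().apply(np.array([x,y,z])-s['tcp_pos'])*1000
    tx=M.as_matrix()[:,0]; cur=np.degrees(np.arctan2(tx[1],tx[0])); print('t',round(s['t'],2),'tcp',np.round(s['tcp_pos'],4),'yaw',round(cur,2),'F',np.round(s['force'],2),'gap',round(s['finger_gap'],3),'-> shift',np.round(d,1),'turn',round(cur-yaw,2))
E
python3 -c "
from h import *
sh(.461,-.1875,.1,14.8)"
```

```text
t 1.05 tcp [ 0.2616 -0.5676  0.2067] yaw 24.74 F [-0.55  0.21  0.27] gap 1.001 -> shift [ 340.2 -261.8  106.7] turn 9.94
```

step_arm:
  targets: "340 -262 107 9.9;340 -262 107 9.9;340 -262 107 9.9;340 -262 107 9.9;340 -262 107 9.9;340 -262 107 9.9;340 -262 107 9.9;340 -262 107 9.9;340 -262 107 9.9;340 -262 107 9.9;340 -262 107 9.9;340 -262 107 9.9"
  gripper: 0.3
  squeeze: 40

```text
t: 2.25
tcp_pos: [0.461, -0.1886, 0.1001]
tool_rot: [0.992, 0.129, 0.0, 0.001]
force: [0.3, 0.1, -0.9]
finger_gap: 0.699
gripper_force: 0.0
```

```bash
python3 - <<'E'
from h import *
sh(.461,-.1875,.006,14.8)
im=snap('top','t2')
cv2.imwrite('pics/t2c.png',cv2.resize(im[150:250,300:433,::-1],None,fx=6,fy=6,interpolation=2)[:600,:798])
E
```

```text
t 2.25 tcp [ 0.461  -0.1886  0.1001] yaw 14.8 F [ 0.33  0.06 -0.89] gap 0.699 -> shift [ 0.2 -1.1 94.1] turn 0.0
```

View pics/t2c.png

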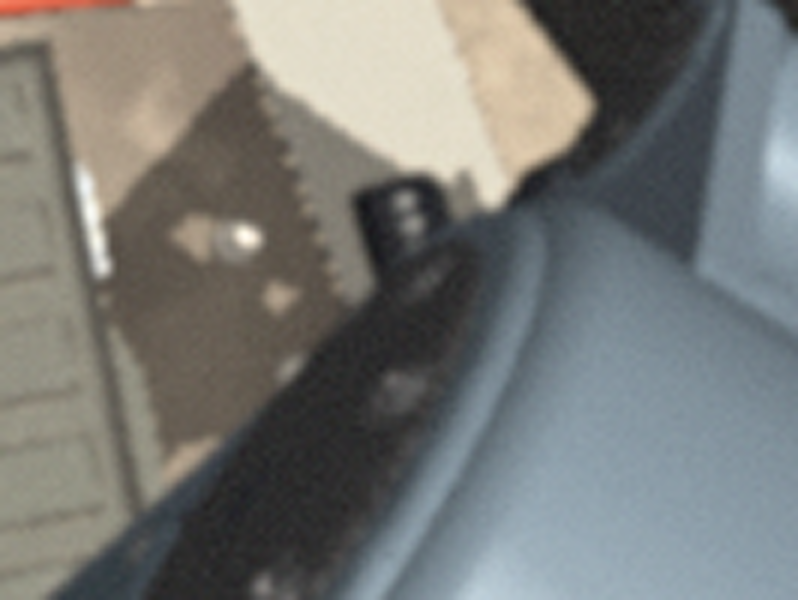

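The wrist hides most of the cassette, but its nose at (400,210) in the crop agrees with the measurement. I'll descend and grasp.

step_arm:
  targets: "0 0 30 0;0 0 55 0;0 0 70 0;0 0 82 0;0 0 90 0;0 0 94 0;0 0 94 0"

```text
t: 3.0
tcp_pos: [0.4607, -0.1877, 0.0056]
tool_rot: [0.992, 0.129, -0.0, -0.0]
force: [0.1, -0.5, 0.7]
finger_gap: 0.699
gripper_force: 0.0
```

step_arm:
  targets: "0 0 0 0;0 0 0 0;0 0 0 0;0 0 0 0;0 0 0 0;0 0 0 0"
  gripper: 1

```text
t: 3.6
tcp_pos: [0.4616, -0.1879, 0.0067]
tool_rot: [0.992, 0.129, 0.001, 0.001]
force: [0.4, -1.0, 6.7]
finger_gap: 0.4
gripper_force: 39.7
```

step_arm:
  targets: "0 0 -10 0;0 0 -40 0;0 0 -80 0;0 0 -130 0;0 0 -180 0;0 0 -220 0;0 0 -220 0;0 0 -220 0"

```text
t: 4.4
tcp_pos: [0.4605, -0.187, 0.2266]
tool_rot: [0.992, 0.129, 0.001, 0.0]
force: [-0.6, -0.0, -1.8]
finger_gap: 0.395
gripper_force: 40.4
```

```bash
python3 - <<'E'
from h import *
for c in('top','scene'):
    im=snap(c,c+'3')
sh(.448-.062*np.cos(np.radians(8.7)),.312-.062*np.sin(np.radians(8.7)),.225,8.7)
print(proj('scene',manip.sense()['tcp_pos']),proj('top',manip.sense()['tcp_pos']))
E
```

```text
t 4.5 tcp [ 0.4592 -0.1862  0.2243] yaw 14.84 F [-0.3  -1.12 -2.54] gap 0.396 -> shift [  55.1 -491.1    0.7] turn 6.14
[353.95791209  97.88921408] [393.3571017  192.40482847]
```

View pics/scene3.png

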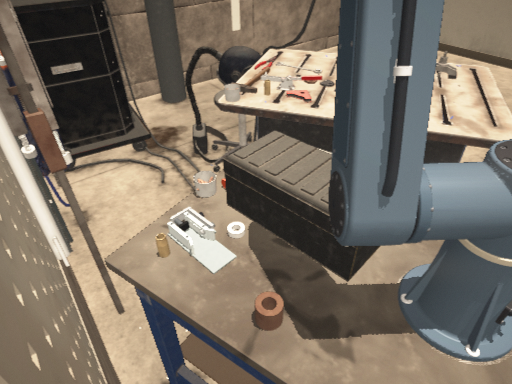

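The cassette is held: the wrist carries about 1.6 N of it. I'll carry it over the box.

step_arm:
  targets: "3 -25 0 0;8 -70 0 0;13 -115 0 1;18 -160 0 2;23 -205 0 3;28 -250 0 4;33 -295 0 5;38 -340 0 6;43 -385 0 6.1;48 -430 0 6.1;53 -470 0 6.1;54 -492 0 6.1"

```text
t: 5.7
tcp_pos: [0.3849, 0.3043, 0.2235]
tool_rot: [0.997, 0.077, -0.002, 0.0]
force: [-0.0, -0.6, -1.2]
finger_gap: 0.396
gripper_force: 40.4
```

step_arm:
  targets: "0 0 0 0;0 0 60 0;0 0 110 0;0 0 140 0;0 0 140 0;0 0 140 0"

```text
t: 6.3
tcp_pos: [0.3863, 0.3009, 0.0848]
tool_rot: [0.997, 0.076, -0.002, 0.001]
force: [1.7, -0.2, -1.1]
finger_gap: 0.396
gripper_force: 40.6
```

```bash
python3 - <<'E'
from h import *
c8,s8=np.cos(np.radians(8.7)),np.sin(np.radians(8.7))
sh(.448-.062*c8,.312-.062*s8,.018,8.7)
ims=[snap('scene','s4'),snap('top','t4')]
for c in('scene','top'):
  for n in('cassette_nose','cassette_tail','cassette','dock_mouth','dock'):
    print(c,n,[(round(r['p'],2),np.round(r['position'],1)) for r in manip.mark_of(c,n)[:2]])
a=cv2.resize(ims[0][170:290,110:260,::-1],None,fx=4,fy=4,interpolation=2)
b=cv2.resize(ims[1][150:270,140:240,::-1],None,fx=2,fy=4,interpolation=2)
b=cv2.resize(ims[1][150:270,150:200+50,::-1],(200*2,480),interpolation=2)[:,:200*2]
cv2.imwrite('pics/c4.png',np.hstack([a[:, :400],b[:, :400]]))
E
```

```text
t 6.3 tcp [0.3863 0.3009 0.0848] yaw 8.69 F [ 1.7  -0.18 -1.06] gap 0.396 -> shift [ 1.  -1.7 66.8] turn -0.01
scene cassette_nose [(0.57, array([199.4, 223.2])), (0.24, array([212.5, 237.9]))]
scene cassette_tail [(0.92, array([231.1, 243.2])), (0.5, array([201.3, 247.6]))]
scene cassette [(0.73, array([215.4, 235.8]))]
scene dock_mouth [(0.64, array([199.9, 242.9])), (0.27, array([213.2, 235.6]))]
scene dock [(0.74, array([198.9, 244.9]))]
top cassette_nose [(0.47, array([192.9, 201.3]))]
top cassette_tail [(0.49, array([195.9, 242.8]))]
top cassette [(0.68, array([194.2, 225.8]))]
top dock_mouth [(0.7, array([199.1, 203.6]))]
top dock [(0.86, array([195.1, 200.6]))]
```

View pics/c4.png

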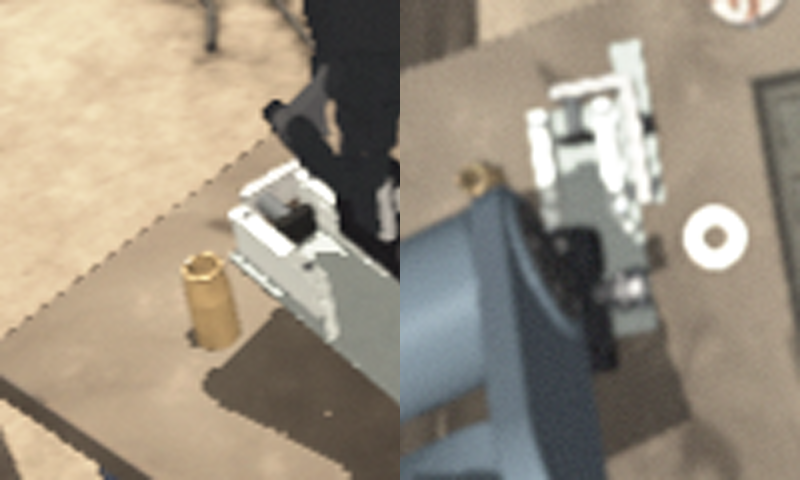

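The cassette hangs over the apron in line with the channel, and the nozzle and spacer are clear of the gripper. I'll lower it.

step_arm:
  targets: "1 -1 20 0;1 -1 40 0;1 -1 55 0;1 -1 64 0;1 -1 69 0;1 -1 71 0;1 -1 71 0;1 -1 71 0"

```text
t: 7.7
tcp_pos: [0.3881, 0.3034, 0.0152]
tool_rot: [0.997, 0.076, 0.001, -0.0]
force: [-0.3, -0.3, -1.0]
finger_gap: 0.391
gripper_force: 40.6
```

```bash
python3 -c "
from h import *
c8,s8=np.cos(np.radians(8.7)),np.sin(np.radians(8.7))
sh(.448-.062*c8,.312-.062*s8,.0127,8.7)"
```

```text
t 7.7 tcp [0.3881 0.3034 0.0152] yaw 8.74 F [-0.26 -0.27 -0.96] gap 0.391 -> shift [-1.5  0.6  2.5] turn 0.04
```

step_arm:
  targets: "0 0 1 0;0 0 2 0;0 0 2 0;0 0 2 0"

```text
t: 8.1
tcp_pos: [0.3881, 0.3034, 0.0133]
tool_rot: [0.997, 0.076, 0.001, -0.0]
force: [-0.1, 1.0, 4.6]
finger_gap: 0.394
gripper_force: 41.3
```

The cassette has touched down on the plate (Fz rose by 5.6 N). I'll release, rise, and go behind the tail.

step_arm:
  targets: "0 0 0 0;0 0 0 0;0 0 0 0;0 0 0 0;0 0 0 0"
  gripper: 0.3

```text
t: 8.6
tcp_pos: [0.3877, 0.3032, 0.0126]
tool_rot: [0.997, 0.076, -0.0, 0.0]
force: [-0.0, 0.4, -1.2]
finger_gap: 0.698
gripper_force: 0.0
```

step_arm:
  targets: "0 0 -15 0;0 0 -45 0;0 0 -75 0;0 0 -75 0;-40 0 -75 0;-75 0 -75 0;-75 0 -75 0;-75 0 -75 0"

```text
t: 9.4
tcp_pos: [0.313, 0.2917, 0.0874]
tool_rot: [0.997, 0.077, -0.0, 0.0]
force: [0.4, 0.3, -0.5]
finger_gap: 0.696
gripper_force: 0.0
```

step_arm:
  targets: "0 0 0 0;0 0 0 0;0 0 0 0;0 0 0 0;0 0 0 0;0 0 0 0"
  gripper: 1

```text
t: 10.0
tcp_pos: [0.3137, 0.2918, 0.0877]
tool_rot: [0.997, 0.076, -0.0, -0.0]
force: [-0.5, 0.6, -0.4]
finger_gap: 0.0
gripper_force: 0.0
```

```bash
python3 - <<'E'
from h import *
c8,s8=np.cos(np.radians(8.7)),np.sin(np.radians(8.7))
sh(.448-.136*c8,.312-.136*s8,.010,8.7)
im=[snap('scene','s5'),snap('top','t5')]
for n in('cassette_nose','cassette_tail','cassette'):
    for c in('scene','top'):
      z={'cassette_tail':.024}.get(n,.006)
      for r in manip.mark_of(c,n)[:1]:
        p=atz(c,r['position'],z)[:2]-[.448,.312]; print(c,n,round(r['p'],2),'dock',np.round([p@[c8,s8],p@[-s8,c8]],4))
a=cv2.resize(im[0][190:290,150:250,::-1],None,fx=4,fy=4,interpolation=2)
b=cv2.resize(im[1][160:260,150:250,::-1],None,fx=4,fy=4,interpolation=2)
cv2.imwrite('pics/c5.png',np.hstack([a,b]))
E
```

```text
t 10.0 tcp [0.3137 0.2918 0.0877] yaw 8.73 F [-0.46  0.59 -0.43] gap 0.0 -> shift [-0.2  0.3 77.7] turn 0.03
top cassette_nose 0.63 dock [0.0001 0.0058]
scene cassette_tail 0.93 dock [-0.1163 -0.0074]
top cassette_tail 0.93 dock [-0.1104  0.015 ]
scene cassette 0.68 dock [-0.067   0.0049]
top cassette 0.95 dock [-0.0664  0.0055]
```

View pics/c5.png

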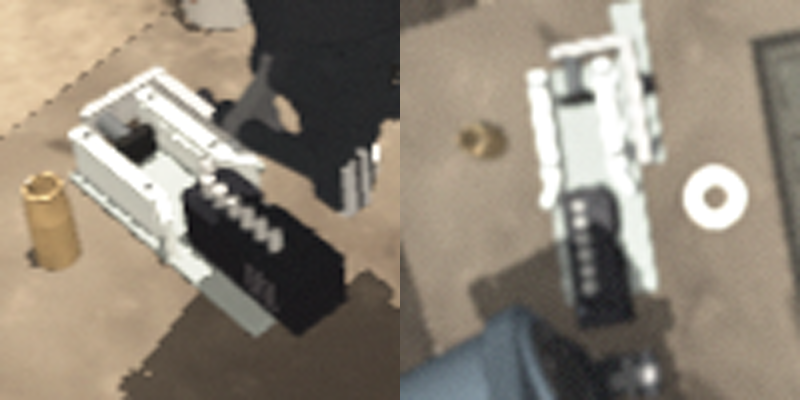

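The cassette stands on the apron with its nose in the flare, aligned and centred once parallax is allowed for. I'll descend behind the tail and start pushing.

step_arm:
  targets: "0 0 25 0;0 0 50 0;0 0 68 0;0 0 76 0;0 0 78 0;0 0 78 0"

```text
t: 11.0
tcp_pos: [0.3138, 0.2919, 0.0098]
tool_rot: [0.997, 0.076, 0.0, -0.0]
force: [0.3, 0.2, -0.3]
finger_gap: 0.002
gripper_force: 0.0
```

step_arm:
  targets: "3 0 0 0;6 0 0 0;9 0 0 0;12 0 0 0;14 0 0 0;16 0 0 0;18 0 0 0;19 0 0 0;20 0 0 0"

```text
t: 11.9
tcp_pos: [0.3333, 0.2948, 0.0097]
tool_rot: [0.997, 0.076, -0.0, 0.0]
force: [-0.9, 0.4, 0.2]
finger_gap: -0.003
gripper_force: 0.3
```

step_arm:
  targets: "1 0 0 0;2 0 0 0;3 0 0 0;4 0 0 0;5 0 0 0;6 0 0 0;7 0 0 0;8 0 0 0"

```text
t: 12.7
tcp_pos: [0.3414, 0.2961, 0.0097]
tool_rot: [0.997, 0.076, -0.0, 0.0]
force: [-0.2, -0.7, 0.1]
finger_gap: -0.001
gripper_force: 0.2
```

step_arm:
  targets: "1 0 0 0;2 0 0 0;3 0 0 0;4 0 0 0"

```text
t: 13.1
tcp_pos: [0.3454, 0.2967, 0.0097]
tool_rot: [0.997, 0.076, 0.0, -0.0]
force: [-0.6, -0.3, 0.3]
finger_gap: 0.006
gripper_force: 0.2
```

step_arm:
  targets: "1 0 0 0;2 0 0 0;3 0 0 0;4 0 0 0"

```text
t: 13.5
tcp_pos: [0.3493, 0.2973, 0.0097]
tool_rot: [0.997, 0.076, 0.0, -0.0]
force: [0.2, -0.9, 0.2]
finger_gap: -0.002
gripper_force: 0.2
```

step_arm:
  targets: "1 0 0 0;2 0 0 0;3 0 0 0;4 0 0 0"

```text
t: 13.9
tcp_pos: [0.3509, 0.297, 0.0096]
tool_rot: [0.997, 0.076, -0.002, 0.001]
force: [-6.4, -0.1, 3.7]
finger_gap: -0.004
gripper_force: 2.9
```

Resistance begins with the nose about 12 mm in, which fits the ball. I'll continue.

step_arm:
  targets: "1 0 0 0;2 0 0 0"

```text
t: 14.1
tcp_pos: [0.3516, 0.2968, 0.0096]
tool_rot: [0.997, 0.076, -0.003, 0.001]
force: [-7.5, -1.4, 5.4]
finger_gap: -0.0
gripper_force: 3.5
```

step_arm:
  targets: "1 0 0 0;2 0 0 0;3 0 0 0"

```text
t: 14.4
tcp_pos: [0.3538, 0.2969, 0.0096]
tool_rot: [0.997, 0.076, -0.004, 0.002]
force: [-8.3, -0.9, 5.7]
finger_gap: -0.003
gripper_force: 3.9
```

step_arm:
  targets: "1 0 -1 0;2 0 -2 0;3 0 -2 0"

```text
t: 14.7
tcp_pos: [0.3575, 0.2976, 0.0113]
tool_rot: [0.997, 0.076, -0.004, 0.001]
force: [-5.9, -1.8, 1.8]
finger_gap: -0.001
gripper_force: 2.9
```

step_arm:
  targets: "1 0 0 0;2 0 0 0;3 0 0 0"

```text
t: 15.0
tcp_pos: [0.3611, 0.2982, 0.0112]
tool_rot: [0.997, 0.076, -0.003, 0.001]
force: [-4.3, -1.7, -0.2]
finger_gap: -0.0
gripper_force: 2.5
```

Past the ball, with drag at about 4 N. Home should lie near TCP x ≈ 0.388, so I'll move on and then creep.

step_arm:
  targets: "2 0 0 0;4 0 0 0;6 0 0 0;8 0 0 0;10 0 0 0;11 0 0 0;12 0 0 0"

```text
t: 15.7
tcp_pos: [0.3728, 0.2999, 0.0112]
tool_rot: [0.997, 0.076, -0.003, 0.001]
force: [-5.4, -1.1, 0.1]
finger_gap: 0.002
gripper_force: 2.6
```

step_arm:
  targets: "1 0 0 0;2 0 0 0;3 0 0 0;4 0 0 0"

```text
t: 16.1
tcp_pos: [0.3766, 0.3004, 0.0111]
tool_rot: [0.997, 0.076, -0.003, 0.001]
force: [-6.4, -2.2, 0.7]
finger_gap: -0.001
gripper_force: 2.7
```

step_arm:
  targets: "0.5 0 0 0;1 0 0 0;1.5 0 0 0;2 0 0 0"

```text
t: 16.5
tcp_pos: [0.3789, 0.3008, 0.0111]
tool_rot: [0.997, 0.076, -0.003, 0.001]
force: [-4.2, -2.2, -0.2]
finger_gap: -0.0
gripper_force: 2.4
```

step_arm:
  targets: "0.5 0 0 0;1 0 0 0;1.5 0 0 0;2 0 0 0"

```text
t: 16.9
tcp_pos: [0.3832, 0.3021, 0.0115]
tool_rot: [0.997, 0.076, -0.001, 0.0]
force: [-3.2, -1.8, -0.4]
finger_gap: 0.004
gripper_force: 1.6
```

step_arm:
  targets: "0.5 0 0 0;1 0 0 0;1.5 0 0 0"

```text
t: 17.2
tcp_pos: [0.3875, 0.3039, 0.0121]
tool_rot: [0.997, 0.076, 0.002, -0.001]
force: [1.1, 0.3, -0.5]
finger_gap: 0.002
gripper_force: 0.2
```

step_arm:
  targets: "0.5 0 0 0;1 0 0 0"

```text
t: 17.4
tcp_pos: [0.3875, 0.3036, 0.012]
tool_rot: [0.997, 0.076, 0.001, -0.0]
force: [0.1, 0.1, -0.3]
finger_gap: 0.0
gripper_force: 0.0
```

step_arm:
  targets: "0.5 0 0 0;1 0 0 0"

```text
t: 17.6
tcp_pos: [0.3875, 0.3032, 0.0118]
tool_rot: [0.997, 0.076, 0.0, -0.0]
force: [0.3, 0.1, 0.3]
finger_gap: 0.003
gripper_force: 0.2
```

It clicked: the force dropped to zero and the tool sprang ahead. I'll creep on to feel the stop lightly.

step_arm:
  targets: "0.3 0 0 0;0.6 0 0 0"

```text
t: 17.8
tcp_pos: [0.3877, 0.3031, 0.0117]
tool_rot: [0.997, 0.076, -0.0, 0.0]
force: [-0.2, 0.1, -0.2]
finger_gap: 0.004
gripper_force: 0.3
```

step_arm:
  targets: "0.3 0 0 0;0.6 0 0 0"

```text
t: 18.0
tcp_pos: [0.3883, 0.3033, 0.0117]
tool_rot: [0.997, 0.076, -0.0, 0.0]
force: [-0.5, -0.5, 0.4]
finger_gap: -0.002
gripper_force: 0.3
```

step_arm:
  targets: "0.3 0 0 0;0.6 0 0 0"

```text
t: 18.2
tcp_pos: [0.3891, 0.3034, 0.0117]
tool_rot: [0.997, 0.076, -0.0, -0.0]
force: [-0.4, -0.7, -0.3]
finger_gap: 0.003
gripper_force: 0.3
```

step_arm:
  targets: "0.3 0 0 0;0.6 0 0 0"

```text
t: 18.4
tcp_pos: [0.3892, 0.3034, 0.0117]
tool_rot: [0.997, 0.076, -0.0, 0.0]
force: [-1.5, -0.2, 0.6]
finger_gap: 0.002
gripper_force: 0.7
```

step_arm:
  targets: "0.3 0 0 0;0.6 0 0 0"

```text
t: 18.6
tcp_pos: [0.3893, 0.3033, 0.0117]
tool_rot: [0.997, 0.076, -0.001, 0.0]
force: [-2.9, -0.1, 2.2]
finger_gap: 0.005
gripper_force: 1.4
```

step_arm:
  targets: "0.3 0 0 0;0.6 0 0 0"

```text
t: 18.8
tcp_pos: [0.3896, 0.3032, 0.0117]
tool_rot: [0.997, 0.076, -0.001, 0.0]
force: [-3.8, 0.1, 2.2]
finger_gap: -0.003
gripper_force: 2.2
```

The rise is about 8 N/mm, so this is the stop. I'll back off, rise, and check.

step_arm:
  targets: "-3 0 0 0;-10 0 0 0;-25 0 0 0;-40 0 0 0;-40 0 -40 0;-40 0 -80 0;-70 0 -120 0;-70 0 -140 0;-70 0 -140 0;-70 0 -140 0"

```text
t: 19.8
tcp_pos: [0.3224, 0.2934, 0.152]
tool_rot: [0.997, 0.076, 0.001, -0.001]
force: [-0.3, -0.4, -0.5]
finger_gap: 0.002
gripper_force: 0.0
```

```bash
python3 - <<'E'
from h import *
c8,s8=np.cos(np.radians(8.7)),np.sin(np.radians(8.7))
im=[snap('scene','s6'),snap('top','t6')]
for n in('cassette_nose','cassette_tail','cassette'):
    for c in('scene','top'):
      z={'cassette_tail':.024}.get(n,.006)
      for r in manip.mark_of(c,n)[:1]:
        p=atz(c,r['position'],z)[:2]-[.448,.312]; print(c,n,round(r['p'],2),'dock',np.round([p@[c8,s8],p@[-s8,c8]],4))
s=manip.sense(); print(s['t'],s['force'])
a=cv2.resize(im[0][190:290,150:250,::-1],None,fx=4,fy=4,interpolation=2)
b=cv2.resize(im[1][160:260,150:250,::-1],None,fx=4,fy=4,interpolation=2)
cv2.imwrite('pics/c6.png',np.hstack([a,b]))
E
```

```text
top cassette_nose 0.89 dock [0.0668 0.0041]
scene cassette_tail 0.79 dock [-0.0578  0.0001]
top cassette_tail 0.95 dock [-0.0417 -0.0042]
top cassette 0.66 dock [0.0005 0.0006]
20.2 [ 0.01749613  0.10758466 -0.06088477]
```

View pics/c6.png

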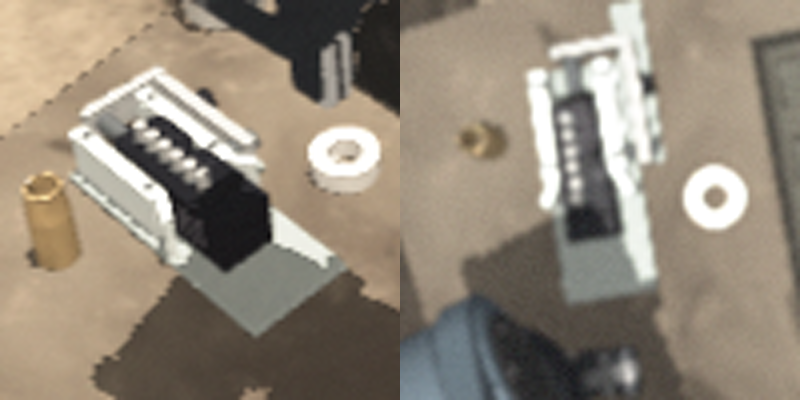

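The cassette is seated straight in the channel with its nose against the stop. Its tail is about 45 mm out, and the bystanders stand where they were.

```bash
python3 -c "
from station import manip
print(manip.sign_off())"
```

```text
the job is handed in; nothing more can be done
None
```

The cassette is in the channel: I felt the ball click, then a light rise at the stop (about 4 N on the tool). It was released with the arm clear and the bystanders unmoved in the pictures. The job is handed in, but no verdict came back.

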